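Flip the fuse case's lids shut along the row

TASK

The fuse assortment case has to go back on the shelf, so shut it: run your fingertips along the row of open orange lids from the tan-fuse end, where they come up behind the first lid, to the green-fuse end, folding the lids over one after another and leaving all five pressed flat shut. Use a light touch and grasp nothing: do not bend a lid backwards, shove or lift the case, or disturb the things round it.

Things in the scene. Friction and masses are not known exactly. Their poses are not given: they have to be found in the camera images.
- fuse_case: Loose black fuse assortment case, 1 to 1.7 kg, 64 (x) by 218 (y) by 34 mm high, on the table. Origin: centre of underside; y along the row; its front (colour chips tan, red, blue, yellow, green from lid 1 to 5) faces -x. Compartments at y = +84 (lid 1), +42, 0, -42, -84 mm (lid 5), with orange flip lids that start open. A fingertip moving to -y folds them shut.
- lid_1 (a joint): Hinge of lid 1 (nearest the case's +y end), rad: 0 shut flat, 1.57 upright, more leans back to +y. Hinge line along x at y = +103.5, z = 34 mm in the case's frame. Starts at 1.35 to 1.8. Stiff (0.02 N m): the lid stays where it is left, does not fall, spring or snap. Thin plastic: shut, it gives 1 mm under 5 N.
- edge_1 (a point): Middle of lid 1's free edge, on the outer face (upper side when shut), 37 mm from the hinge. The lid is 58 (x) by 37 mm, 2.5 mm thick; shut, its top is flat at z = 36.5 mm and this edge lies at y = +66.5 mm in the case's frame.
- lid_2 (a joint): Hinge of lid 2, rad: 0 shut flat, 1.57 upright, more leans back to +y. Hinge line along x at y = +61.5, z = 34 mm in the case's frame. Starts at 1.35 to 1.8. Stiff (0.02 N m): the lid stays where it is left, does not fall, spring or snap. Thin plastic: shut, it gives 1 mm under 5 N.
- edge_2 (a point): Middle of lid 2's free edge, on the outer face (upper side when shut), 37 mm from the hinge. The lid is 58 (x) by 37 mm, 2.5 mm thick; shut, its top is flat at z = 36.5 mm and this edge lies at y = +24.5 mm in the case's frame.
- lid_3 (a joint): Hinge of lid 3, rad: 0 shut flat, 1.57 upright, more leans back to +y. Hinge line along x at y = +19.5, z = 34 mm in the case's frame. Starts at 1.35 to 1.8. Stiff (0.02 N m): the lid stays where it is left, does not fall, spring or snap. Thin plastic: shut, it gives 1 mm under 5 N.
- edge_3 (a point): Middle of lid 3's free edge, on the outer face (upper side when shut), 37 mm from the hinge. The lid is 58 (x) by 37 mm, 2.5 mm thick; shut, its top is flat at z = 36.5 mm and this edge lies at y = -17.5 mm in the case's frame.
- lid_4 (a joint): Hinge of lid 4, rad: 0 shut flat, 1.57 upright, more leans back to +y. Hinge line along x at y = -22.5, z = 34 mm in the case's frame. Starts at 1.35 to 1.8. Stiff (0.02 N m): the lid stays where it is left, does not fall, spring or snap. Thin plastic: shut, it gives 1 mm under 5 N.
- edge_4 (a point): Middle of lid 4's free edge, on the outer face (upper side when shut), 37 mm from the hinge. The lid is 58 (x) by 37 mm, 2.5 mm thick; shut, its top is flat at z = 36.5 mm and this edge lies at y = -59.5 mm in the case's frame.
- lid_5 (a joint): Hinge of lid 5 (at the -y end), rad: 0 shut flat, 1.57 upright, more leans back to +y. Hinge line along x at y = -64.5, z = 34 mm in the case's frame. Starts at 1.35 to 1.8. Stiff (0.02 N m): the lid stays where it is left, does not fall, spring or snap. Thin plastic: shut, it gives 1 mm under 5 N.
- edge_5 (a point): Middle of lid 5's free edge, on the outer face (upper side when shut), 37 mm from the hinge. The lid is 58 (x) by 37 mm, 2.5 mm thick; shut, its top is flat at z = 36.5 mm and this edge lies at y = -101.5 mm in the case's frame.
- relay: Bystander: black cube relay, 26x26x34, standing on its pins (sizes in mm); origin at the centre of its underside. Leave it where it is.
- plug_box: Bystander: red carton, 52x100x28 (sizes in mm); origin at the centre of its underside. Leave it where it is.
- bulb_box: Bystander: yellow carton, 42x42x62 (sizes in mm); origin at the centre of its underside. Leave it where it is.
- ins_tape: Bystander: roll of black tape, 55 across, 19 high (sizes in mm); origin at the centre of its underside. Leave it where it is.
- bearing: Bystander: steel ball bearing, 52 across, 15 high (sizes in mm); origin at the centre of its underside. Leave it where it is.
- spanner: Bystander: combination spanner, 167 long, 6 high, lying (sizes in mm); origin at the centre of its underside. Leave it where it is.
- marker: Bystander: white and green marker pen, 135 long, 16 high, lying (sizes in mm); origin at the centre of its underside. Leave it where it is.

How it is judged:
By the outcome, as a careful person would: the job done as asked, in the order asked, and still so for the second after the job is handed in, with the robot touching nothing.
It also fails if it takes over 51 s, if anything falls off the work surface, if the arm or the gripper's body presses on something with over 40 N, if the wrist force passes 120 N, or if a joint passes its speed limit or range.

ROBOT

A 6-joint arm with a two-finger parallel gripper is mounted at the origin on a cart in front of the work surface, level with it; the furniture and walls round the work are solid. World frame = base frame: x ahead of the robot, y to its left, z up, the work surface at z = 0. Lengths are in m, angles in rad, forces in N, time in s.
With the tool pointing down it reaches from about 0.35 to 0.775 m from the base axis. Payload 7.3 kg.
Tool frame: the origin (TCP) lies on the mounting face of the last link; the fingertips stand 178 mm ahead of it and the grasp point (between the pads) lies 159 mm ahead of it (robot.grip_depth is the distance from the TCP to the grasp point, in m); z points along the fingers, y is the line along which they close (so a half turn about z gives the same grasp; the last joint's range is limited). The gripper opens to 92 mm and grips with 3 to 60 N. Pads are 19 mm wide; open, the fingers measure 130 mm over their backs; the gripper's body (75 mm by 190 mm) begins 47 mm behind the grasp point.
Start: joints at [1.2, 0.342, 1.524, -0, 1.275, -0.146], TCP at [0.117, 0.512, 0.405] pointing down, gripper open.
Joint ranges: [-2.53, 2.53], [-0.77, 2.02], [0.04, 2.7], [-1, 4.14], [0.28, 2.66], [-3.11, 3.11]. Speed limits (rad/s): [2.57, 2.57, 3.14, 3.14, 3.14, 3.14].

INTERFACE

Orientations are given as [roll, pitch, yaw] about the fixed x, y, z axes, in that order (R = Rz(yaw) Ry(pitch) Rx(roll)).
In Python, from cell import observe, cams, robot, models gives the robot as it stands.
- The arm moves only by the shell command python3 -m jog 'ROWS' [FORCE]. ROWS is JSON, a list of rows, each a list of 3 entries, a list of its own where there are three numbers: the shift along the tool's x, y, z each as a share of 0.4 m, from -1 to 1, then the turn about the tool's z as a share of pi rad, from -1 to 1, then the closure, from 0 (fully open) to 1 (shut). In form: [[[x, y, z], turn, jaw], ...]. A call has 1 to 12 rows; each row is the pose to reach, as a shift and turn from the pose commanded when the call began, along the tool's axes at that moment, turning the shorter way round; what a row does not reach only later rows make up. A row lasts 1/8 s, in which the tool goes at most 62.5 mm and 10.7 degrees, less where a joint would pass 70% of its speed; a pose out of reach is approached as far as the arm can. A call with a number of a shift or a turn outside -1 to 1 is refused whole. A call with a gripper value outside its range is refused whole. The fingers move at their own pace and stop on an object; FORCE is the grip in N (left out, the last holds). Time passes only in rows, so rows that repeat a pose let the fingers close. It gives the time, the measured TCP pose, the force, the opening and the grip force at its end, in the units of the state.
- observe(): the state, without advancing time (a new reading comes with each control period).
- cams.read_camera(name): name is "scene" or "top" or "wrist"; returns the picture (420x560x3 uint8, red, green, blue); there is no depth.
- cams.camera_model(name): a dict with "camera_matrix" (3x3 intrinsics, pixels), "pose" (4x4, takes a point from camera to world coordinates). Camera axes: x right, y down, z forward; pixel columns grow to the right and rows downward; lengths in m; the calibration is good to about 2 mm. A picture is of the moment at which its call begins: read the wrist's pose just before it. camera_model takes no time and is no camera call; for the wrist camera it gives the pose at the moment of the call.
- robot.hand_in(): hands the job in; it is judged then, once.
Trained networks look in the newest picture that a camera, given by its name, has taken for a name from the list of things; names that differ only in an ending like _2 or _b are one class to them, and where a whole thing is asked for, a point or a joint stands for the part that bears it (a point fixed in the world has none). Each returns a list of dicts, best first, with "confidence" (0 to 1); they miss things now and then, are a little off and sometimes report something else, mostly with a low value. They report only what shows in the picture. A call takes as long as a camera call.
- models.find_in(target, camera): "position" ([x, y, z] in m, in world coordinates, good to about 4 mm: the middle of the surface that is visible of it).
- models.pinpoint(target, camera): "position" ([x, y, z] in m, in world coordinates, good to about 4 mm: a listed point, or the origin of a listed thing).
The state is a dict: "time": time; "qpos": joint angles; "qvel": joint speeds; "joint_efforts": joint torques, N m; "tool_pos": TCP position; "tool_rot": TCP orientation; "contact_force": force on the tool from outside, world axes, zero at the start; "torque": the same for the moment, N m; "opening": finger opening in m; "grip_force": force on a finger pad.
Only numpy, scipy, OpenCV 4.12 (cv2) and the standard library are available. Lean on these libraries where they do the work, as an engineer would, in place of code of your own. Each camera call takes 0.05 s, during which the arm holds its last target. There are 200 camera calls.

## Working session

There is one attempt and no reset: what is moved stays moved. The work goes in short steps, Python scripts to look and compute and a shell command to move; the robot and the scene stay as the last step left them, time stands still between calls to the robot, and variables do not carry over. Pictures are saved under pics/ and viewed, at most 10 in all, crops included, and the job is handed in when it is done.

```bash
mkdir -p pics
python3 - <<'E'
from cell import observe,cams,robot,models
import cv2
s=observe();print(s['time'],s['tool_pos'],s['tool_rot'],s['opening'],s['contact_force'])
ims=[]
for c in ['scene','top']:
    im=cams.read_camera(c);cv2.imwrite(f'pics/{c}0.png',im[:,:,::-1])
    for t in ['fuse_case','edge_1','lid_1']:
        for r in models.pinpoint(t,c) if t!='lid_1' else models.find_in(t,c): print(c,t,[round(float(v),4) for v in r['position']],round(r['confidence'],2))
for t in ['relay','plug_box','bulb_box','ins_tape','bearing','spanner','marker']:
    for r in models.pinpoint(t,'top')[:1]: print(t,[round(float(v),3) for v in r['position']],round(r['confidence'],2))
print(observe()['time'])
E
```

```text
0.0 [0.11695039 0.51165927 0.404038  ] [-3.14002787e+00 -2.21987006e-04  2.91680425e+00] 0.09201127578322263 [ 0.62996923 -0.40729503  0.27700224]
scene fuse_case [0.522, 0.0928, 0.0011] 0.95
scene edge_1 [0.5518, 0.028, 0.0701] 0.6
scene edge_1 [0.4819, 0.1949, 0.0687] 0.56
scene edge_1 [0.5057, 0.1233, 0.0666] 0.54
scene edge_1 [0.5321, 0.08, 0.0717] 0.51
scene edge_1 [0.4994, 0.1463, 0.073] 0.47
scene edge_1 [0.3633, -0.1172, 0.0038] 0.39
scene lid_1 [0.4802, 0.1866, 0.0564] 0.65
scene lid_1 [0.4956, 0.145, 0.06] 0.49
scene lid_1 [0.3525, 0.1635, 0.0079] 0.49
top fuse_case [0.5212, 0.0946, -0.004] 0.64
top edge_1 [0.51, 0.1207, 0.0732] 0.73
top edge_1 [0.5507, 0.0251, 0.0696] 0.62
top edge_1 [0.475, 0.1952, 0.0716] 0.61
top edge_1 [0.5296, 0.0764, 0.0698] 0.6
top edge_1 [0.5016, 0.1486, 0.0725] 0.55
top lid_1 [0.5126, 0.1163, 0.0527] 0.68
top lid_1 [0.4804, 0.1886, 0.0589] 0.61
top lid_1 [0.5486, 0.0331, 0.061] 0.58
top lid_1 [0.5289, 0.0706, 0.0737] 0.46
relay [0.609, 0.316, 0.002] 0.53
plug_box [0.745, -0.09, -0.0] 0.79
bulb_box [0.701, -0.306, -0.0] 0.97
ins_tape [0.731, -0.193, -0.003] 0.63
bearing [0.736, -0.011, 0.001] 0.66
spanner [0.355, 0.17, 0.0] 0.81
marker [0.373, -0.122, -0.001] 0.6
0.75
```

View pics/scene0.png

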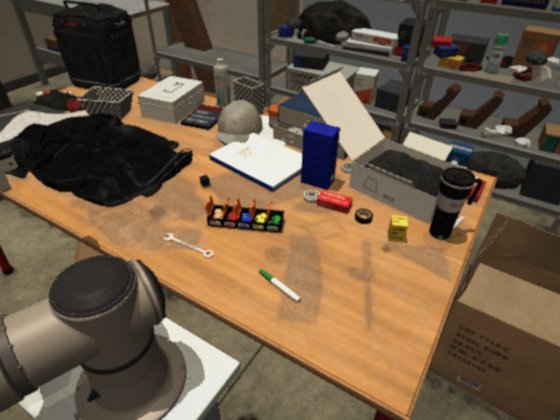

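View pics/top0.png

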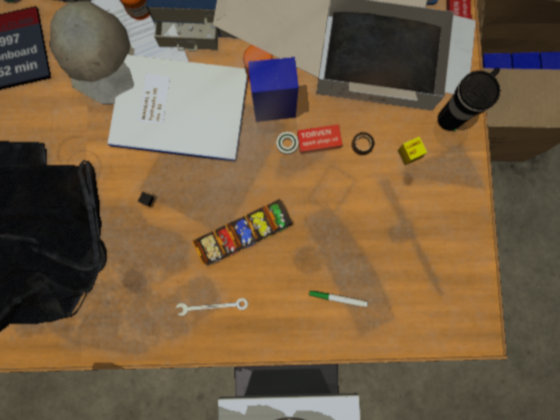

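The top view shows the tan end at about (208, 248) and the green end at (277, 213). The case centre is near (0.522, 0.094) with a yaw of about 0.41. Next I'll approach, turn and close the fingers, then measure with the wrist camera.

```bash
python3 -m jog '[[[-0.9,-0.56,0],0.298,1],[[-0.9,-0.56,0],0.298,1],[[-0.9,-0.56,0],0.298,1],[[-0.9,-0.56,0],0.298,1],[[-0.9,-0.56,0],0.298,1],[[-0.9,-0.56,0],0.298,1],[[-0.9,-0.56,0],0.298,1],[[-0.9,-0.56,0],0.298,1],[[-0.9,-0.56,0],0.298,1],[[-0.9,-0.56,0],0.298,1]]' 5
cat > m.py <<'E'
from cell import observe,cams,robot,models
import numpy as np,cv2,sys
from scipy.optimize import least_squares
s=observe();print(s['time'],s['tool_pos'],s['tool_rot'],s['opening'],s['contact_force'])
P=cams.camera_model('wrist');im=cams.read_camera('wrist');cv2.imwrite(f'pics/{sys.argv[1]}.png',im[:,:,::-1])
np.savez(f'pics/{sys.argv[1]}.npz',K=P['camera_matrix'],T=P['pose'])
print('cam',np.round(np.array(P['pose'])[:3],3).tolist())
for t in ['fuse_case','edge_1']:
    for r in models.pinpoint(t,'wrist'): print(t,[round(float(v),4) for v in r['position']],round(r['confidence'],2))
E
python3 m.py w1
```

```text
time: 2.0
tool_pos: [0.4172, 0.2141, 0.4048]
tool_rot: [-3.142, -0.0, 1.982]
contact_force: [0.0, -0.4, -0.6]
opening: 0.0008
grip_force: 0.0
2.0 [0.41716056 0.2140785  0.40479447] [-3.14151989e+00 -3.27332973e-04  1.98233138e+00] 0.0007820048460484467 [ 0.00346998 -0.43241192 -0.55830565]
cam [[0.916, 0.382, 0.119, 0.384], [0.4, -0.876, -0.269, 0.288], [0.001, 0.294, -0.956, 0.386]]
edge_1 [0.4783, 0.1934, 0.0732] 0.64
```

View pics/w1.png

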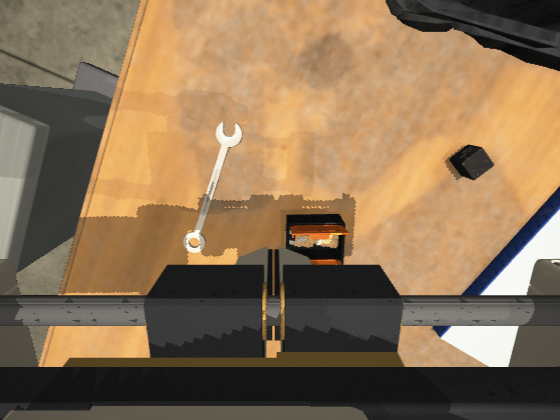

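The wrist view shows the tan end of the case at about (315, 235), partly hidden by the fingers. The camera sits on the tool's +x side, so I'll shift along -x to see the whole case.

```bash
python3 -m jog '[[[-0.5,0.1,0],0,1],[[-0.5,0.1,0],0,1],[[-0.5,0.1,0],0,1],[[-0.5,0.1,0],0,1],[[-0.5,0.1,0],0,1],[[-0.5,0.1,0],0,1]]'
python3 m.py w2
```

```text
time: 2.9
tool_pos: [0.5336, 0.0472, 0.4048]
tool_rot: [-3.141, -0.001, 1.982]
contact_force: [0.3, 0.3, -0.1]
opening: 0.0008
grip_force: 0.0
2.9 [0.53359593 0.04716932 0.4047507 ] [-3.14128037e+00 -8.13810468e-04  1.98222866e+00] 0.0008466749842361381 [ 0.2761223   0.33611291 -0.0699927 ]
cam [[0.916, 0.382, 0.118, 0.5], [0.4, -0.876, -0.269, 0.121], [0.001, 0.294, -0.956, 0.386]]
edge_1 [0.4788, 0.197, 0.072] 0.92
edge_1 [0.5306, 0.0748, 0.0727] 0.78
edge_1 [0.4978, 0.1464, 0.0647] 0.76
edge_1 [0.5109, 0.1231, 0.0697] 0.66
edge_1 [0.5525, 0.0305, 0.0672] 0.57
```

View pics/w2.png

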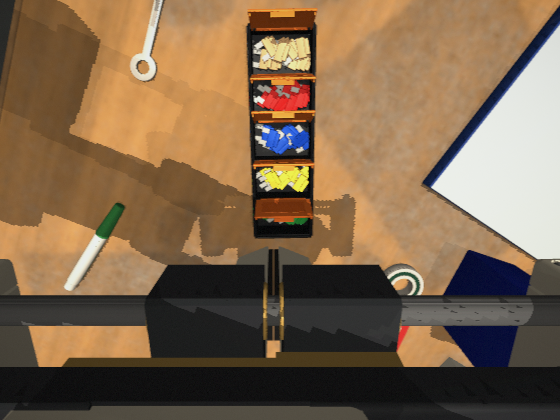

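```bash
cat > ov.py <<'E'
import numpy as np,cv2,sys
n=sys.argv[1];x0,y0,psi=map(float,sys.argv[2:5]);th=list(map(float,sys.argv[5:10]));out=sys.argv[10]
im=cv2.imread(f'pics/{n}.png');d=np.load(f'pics/{n}.npz');K,T=d['K'],np.linalg.inv(d['T'])
c,s=np.cos(psi),np.sin(psi)
def px(p):
    p=np.array(p,float)/1000
    w=np.array([x0+c*p[0]-s*p[1],y0+s*p[0]+c*p[1],p[2],1]);q=K@(T@w)[:3];return q[:2]/q[2]
r0,r1,c0,c1=0,245,220,345;S=3.2
crop=cv2.resize(im[r0:r1,c0:c1],None,fx=S,fy=S,interpolation=cv2.INTER_CUBIC)
def line(pts,col):
    q=[((px(p)-[c0,r0]+.5)*S).astype(int) for p in pts]; cv2.polylines(crop,[np.array(q)],True,col,1)
line([(-32,-109,34),(32,-109,34),(32,109,34),(-32,109,34)],(255,255,0))
for h,t in zip([103.5,61.5,19.5,-22.5,-64.5],th):
    def L(x,r,o):return (x,h-r*np.cos(t)+o*np.sin(t),34+r*np.sin(t)+o*np.cos(t))
    line([L(-29,0,2.5),L(29,0,2.5),L(29,37,2.5),L(-29,37,2.5)],(0,255,0))
crop=cv2.rotate(crop,cv2.ROTATE_90_COUNTERCLOCKWISE);cv2.imwrite(f'pics/{out}.png',crop);print(crop.shape)
E
python3 ov.py w2 .5215 .0935 .408 1.57 1.57 1.57 1.57 1.57 o1
```

```text
(400, 784, 3)
```

View pics/o1.png

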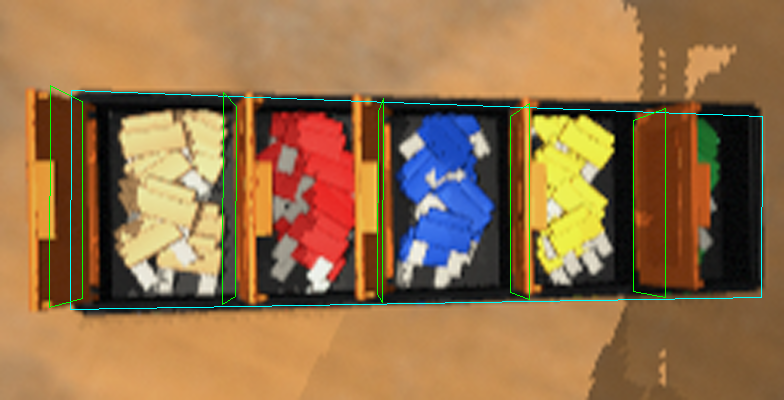

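The overlay fits along the row, with the green end at about col 762. At that end the model is about 3 mm off in x, so I'll correct the yaw and the lid angles and check again.

```bash
python3 ov.py w2 .5203 .0930 .393 1.74 1.37 1.77 1.52 1.35 o2
```

```text
(400, 784, 3)
```

View pics/o2.png

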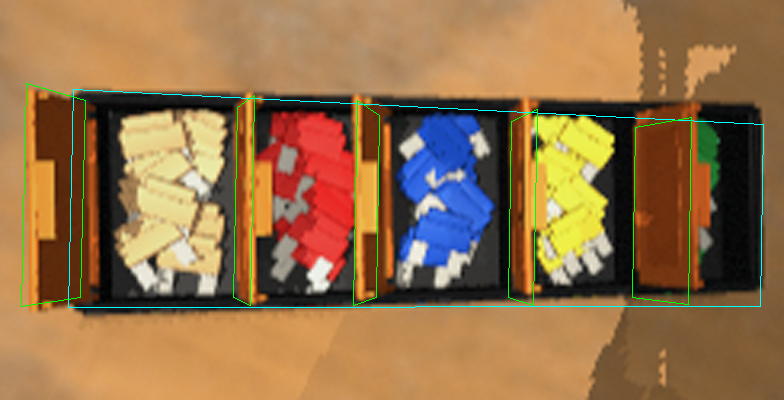

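I rotated it the wrong way. By linear correction the yaw is 0.4285 and the centre (0.5226, 0.0940), with lids 1 and 3 leaning back (about 1.75). Next I'll move behind lid 1 with the tips at z = 59 mm.

```bash
python3 ov.py w2 .5226 .0940 .4285 1.74 1.37 1.77 1.52 1.30 o3; python3 -m jog '[[[0.481,0.015,0],-0.0055,1],[[0.481,0.015,0],-0.0055,1],[[0.481,0.015,0],-0.0055,1],[[0.481,0.015,0.15],-0.0055,1],[[0.481,0.015,0.3],-0.0055,1],[[0.481,0.015,0.42],-0.0055,1],[[0.481,0.015,0.42],-0.0055,1],[[0.481,0.015,0.42],-0.0055,1]]'
```

```text
(400, 784, 3)
time: 4.05
tool_pos: [0.4638, 0.2251, 0.2385]
tool_rot: [3.139, 0.0, 1.998]
contact_force: [0.3, -0.8, 0.0]
opening: 0.0005
grip_force: 0.0
```

View pics/o3.png

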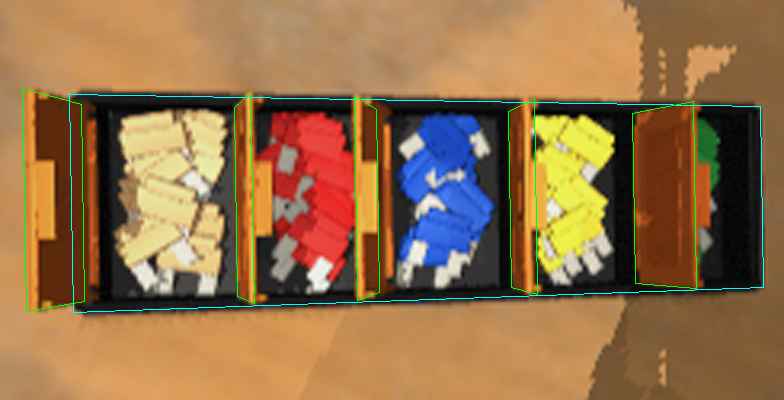

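The overlay now fits well everywhere. I'll fold lid 1 along an arc to about 2 mm short of shut, then read the height and force.

```bash
python3 -m jog '[[[-0.026,0,0],0,1],[[-0.063,0,0],0,1],[[-0.084,0,0],0,1],[[-0.106,0,0.005],0,1],[[-0.114,0,0.0095],0,1],[[-0.124,0,0.0175],0,1],[[-0.132,0,0.027],0,1],[[-0.1365,0,0.035],0,1],[[-0.14,0,0.044],0,1],[[-0.1425,0,0.051],0,1],[[-0.1425,0,0.051],0,1],[[-0.1425,0,0.051],0,1]]'
cat > st.py <<'E'
from cell import observe
import numpy as np
s=observe();p=np.array(s['tool_pos']);d=p[:2]-[.5226,.094]
print('t',s['time'],'caseX,Y',np.round(1000*np.array([d@[.9096,.4155],d@[-.4155,.9096]]),1),'tipz',round(1000*p[2]-178,1),'rot',np.round(s['tool_rot'],4),'F',np.round(s['contact_force'],2))
E
python3 st.py
```

```text
time: 5.55
tool_pos: [0.4868, 0.1727, 0.2163]
tool_rot: [-3.141, -0.0, 1.998]
contact_force: [0.2, -0.3, 0.3]
opening: 0.0005
grip_force: 0.0
t 5.55 caseX,Y [ 0.1 86.5] tipz 38.3 rot [-3.1413e+00 -1.0000e-04  1.9979e+00] F [ 0.23 -0.25  0.3 ]
```

```bash
python3 -m jog '[[[-0.004,0,0.003],0,1],[[-0.008,0,0.005],0,1],[[-0.011,0,0.006],0,1],[[-0.011,0,0.006],0,1],[[-0.011,0,0.006],0,1]]'; python3 st.py
```

```text
time: 6.18
tool_pos: [0.4887, 0.1687, 0.2141]
tool_rot: [3.141, -0.0, 1.998]
contact_force: [-0.4, 1.3, 2.9]
opening: 0.0005
grip_force: 1.5
t 6.175 caseX,Y [ 0.2 82.1] tipz 36.1 rot [ 3.1413 -0.      1.9979] F [-0.45  1.27  2.9 ]
```

```bash
python3 -m jog '[[[0.003,0,-0.02],0,1],[[0.003,0,-0.058],0,1],[[-0.015,0,-0.058],0,1],[[-0.032,0,-0.058],0,1],[[-0.053,0,-0.053],0,1],[[-0.061,0,-0.048],0,1],[[-0.071,0,-0.0405],0,1],[[-0.079,0,-0.031],0,1],[[-0.084,0,-0.023],0,1],[[-0.0875,0,-0.014],0,1],[[-0.09,0,-0.007],0,1],[[-0.09,0,-0.007],0,1]]'; python3 st.py; python3 -m jog '[[[-0.004,0,0.003],0,1],[[-0.008,0,0.006],0,1],[[-0.015,0,0.007],0,1],[[-0.015,0,0.007],0,1],[[-0.015,0,0.007],0,1]]'; python3 st.py
```

```text
time: 7.68
tool_pos: [0.5035, 0.1359, 0.2164]
tool_rot: [-3.141, -0.0, 1.998]
contact_force: [0.3, 0.8, -0.6]
opening: 0.0005
grip_force: 0.0
t 7.675 caseX,Y [-0.  46.1] tipz 38.4 rot [-3.1410e+00 -3.0000e-04  1.9979e+00] F [ 0.28  0.82 -0.57]
time: 8.3
tool_pos: [0.5061, 0.1304, 0.2141]
tool_rot: [3.141, 0.0, 1.998]
contact_force: [-1.1, -0.0, 3.7]
opening: 0.0008
grip_force: 1.5
t 8.3 caseX,Y [ 0.1 39.9] tipz 36.1 rot [3.1413e+00 1.0000e-04 1.9978e+00] F [-1.11 -0.02  3.7 ]
```

```bash
python3 -m jog '[[[0.01,0,-0.008],0,1],[[0.012,0,-0.035],0,1],[[0.012,0,-0.058],0,1],[[-0.012,0,-0.058],0,1],[[-0.033,0,-0.058],0,1],[[-0.053,0,-0.053],0,1],[[-0.062,0,-0.047],0,1],[[-0.073,0,-0.038],0,1],[[-0.081,0,-0.028],0,1],[[-0.086,0,-0.018],0,1],[[-0.09,0,-0.007],0,1],[[-0.09,0,-0.007],0,1]]'; python3 st.py; python3 -m jog '[[[-0.004,0,0.003],0,1],[[-0.008,0,0.006],0,1],[[-0.015,0,0.007],0,1],[[-0.015,0,0.007],0,1],[[-0.015,0,0.007],0,1]]'; python3 st.py
```

```text
time: 9.8
tool_pos: [0.5208, 0.0976, 0.2162]
tool_rot: [-3.141, -0.0, 1.998]
contact_force: [0.8, 0.1, -0.4]
opening: 0.0003
grip_force: 0.0
t 9.8 caseX,Y [-0.1  4. ] tipz 38.2 rot [-3.1408e+00 -4.0000e-04  1.9979e+00] F [ 0.83  0.06 -0.4 ]
time: 10.42
tool_pos: [0.5235, 0.0922, 0.2141]
tool_rot: [3.141, 0.0, 1.998]
contact_force: [-0.9, 1.0, 2.7]
opening: 0.0004
grip_force: 1.5
t 10.425 caseX,Y [ 0.1 -2.1] tipz 36.1 rot [3.1413e+00 2.0000e-04 1.9979e+00] F [-0.86  0.95  2.74]
```

Same steps for lid 4.

```bash
python3 -m jog '[[[0.01,0,-0.008],0,1],[[0.012,0,-0.035],0,1],[[0.012,0,-0.058],0,1],[[-0.012,0,-0.058],0,1],[[-0.033,0,-0.058],0,1],[[-0.053,0,-0.053],0,1],[[-0.062,0,-0.047],0,1],[[-0.073,0,-0.038],0,1],[[-0.081,0,-0.028],0,1],[[-0.086,0,-0.018],0,1],[[-0.09,0,-0.007],0,1],[[-0.09,0,-0.007],0,1]]'; python3 st.py; python3 -m jog '[[[-0.004,0,0.003],0,1],[[-0.008,0,0.006],0,1],[[-0.015,0,0.007],0,1],[[-0.015,0,0.007],0,1],[[-0.015,0,0.007],0,1]]'; python3 st.py
```

```text
time: 11.92
tool_pos: [0.5382, 0.0594, 0.2162]
tool_rot: [-3.141, -0.0, 1.998]
contact_force: [0.0, 0.5, 0.4]
opening: 0.0007
grip_force: 0.0
t 11.925 caseX,Y [ -0.1 -37.9] tipz 38.2 rot [-3.1408e+00 -5.0000e-04  1.9978e+00] F [0.02 0.49 0.42]
time: 12.55
tool_pos: [0.5409, 0.0539, 0.2141]
tool_rot: [3.141, 0.0, 1.998]
contact_force: [-0.2, 0.2, 3.1]
opening: 0.0003
grip_force: 1.5
t 12.55 caseX,Y [  0.  -44.1] tipz 36.1 rot [3.1413e+00 1.0000e-04 1.9978e+00] F [-0.18  0.15  3.12]
```

Now lid 5. After pressing it I'll lift straight up and back off along -x so the wrist camera can see the row.

```bash
python3 -m jog '[[[0.01,0,-0.008],0,1],[[0.012,0,-0.035],0,1],[[0.012,0,-0.058],0,1],[[-0.012,0,-0.058],0,1],[[-0.033,0,-0.058],0,1],[[-0.053,0,-0.053],0,1],[[-0.062,0,-0.047],0,1],[[-0.073,0,-0.038],0,1],[[-0.081,0,-0.028],0,1],[[-0.086,0,-0.018],0,1],[[-0.09,0,-0.007],0,1],[[-0.09,0,-0.007],0,1]]'; python3 st.py; python3 -m jog '[[[-0.004,0,0.003],0,1],[[-0.008,0,0.006],0,1],[[-0.015,0,0.007],0,1],[[-0.015,0,0.007],0,1],[[-0.015,0,0.007],0,1]]'; python3 st.py
python3 -m jog '[[[0,0,-0.05],0,1],[[0,0,-0.15],0,1],[[0,0,-0.3],0,1],[[0.05,0,-0.48],0,1],[[0.09,0,-0.48],0,1],[[0.09,0,-0.48],0,1],[[0.09,0,-0.48],0,1],[[0.09,0,-0.48],0,1]]'; python3 m.py w3; python3 ov.py w3 .5226 .0940 .4285 0 0 0 0 0 o4
```

```text
time: 14.05
tool_pos: [0.5556, 0.0212, 0.2162]
tool_rot: [-3.141, -0.0, 1.998]
contact_force: [-0.4, -0.3, 0.3]
opening: 0.0008
grip_force: 0.0
t 14.05 caseX,Y [ -0.2 -79.9] tipz 38.2 rot [-3.1409e+00 -5.0000e-04  1.9978e+00] F [-0.41 -0.31  0.26]
time: 14.68
tool_pos: [0.5583, 0.0157, 0.2141]
tool_rot: [3.141, 0.0, 1.998]
contact_force: [-1.0, 0.6, 3.2]
opening: 0.0002
grip_force: 1.5
t 14.675 caseX,Y [ -0.1 -86.1] tipz 36.1 rot [3.1413e+00 2.0000e-04 1.9979e+00] F [-1.01  0.61  3.16]
time: 15.68
tool_pos: [0.5435, 0.048, 0.4041]
tool_rot: [-3.139, -0.001, 1.997]
contact_force: [-1.4, 0.6, 0.5]
opening: 0.0004
grip_force: 0.0
15.675 [0.5434643  0.04802493 0.40405893] [-3.13861451e+00 -1.35366464e-03  1.99738313e+00] 0.00042860342460855096 [-1.35381521  0.60100488  0.49387284]
cam [[0.91, 0.396, 0.12, 0.509], [0.414, -0.87, -0.268, 0.121], [-0.002, 0.293, -0.956, 0.385]]
fuse_case [0.5246, 0.0928, -0.0048] 0.78
edge_1 [0.5124, 0.1145, 0.0326] 0.85
edge_1 [0.534, 0.0755, 0.0375] 0.76
edge_1 [0.5657, -0.0001, 0.0333] 0.7
edge_1 [0.4962, 0.1504, 0.0401] 0.68
edge_1 [0.5454, 0.0393, 0.0414] 0.62
(400, 784, 3)
```

View pics/o4.png

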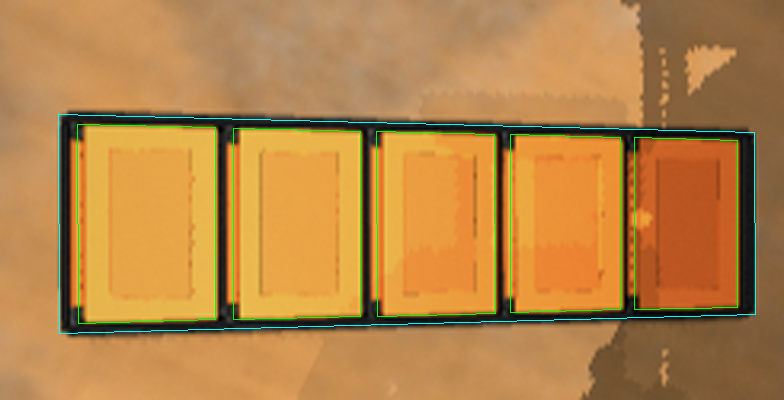

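All five lids fit the shut-flat outlines, the case is where it was and the arm is clear.

```bash
python3 -c "
from cell import robot
print(robot.hand_in())"
```

```text
the job is handed in; nothing more can be done
None
```

All five lids were folded shut in order from tan to green and pressed flat with about 3 N each; the last wrist picture showed the case unmoved, nothing else came near the fingers, and I handed the job in at about 16 s.

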